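# Pop the tea-bag tin out of its spring dock and stop it with the other finger

## Task

The tea-bag tin is latched in its spring dock on the tea table: with one finger press the dock's long side key all the way down and keep it down, and have your other finger waiting on the track so that the tin that pops out is stopped against it while still wholly on the track. Only touch the tin, do not grip or lift it, and leave the crockery and everything else on the table alone. Finish while holding it so: key fully down, tin standing still against the finger.

Things in the scene. Friction and masses are not known exactly. Their poses are not given: they have to be found in the camera images.
- dock: Spring dock fixed to the table. Origin on the table top under the track's centre line; x along the track, the way the tin is pushed out; z up; y left of that, the key being on the -y side. Base x -95 to 60, y -90 to 36 mm. Track floor 8 mm above the table, x -56 to 55, open at +x, between rails 64 mm apart, tops 20 mm above the table. Rear wooden spring block x -95 to -62, 55 mm high.
- tin_center (a point): Centre of the loose lidded steel tea-bag tin, 44 mm (dock x) by 60 mm (dock y) by 52 mm high, about 0.14 kg. At the start at dock x = -32 mm, y = 0, 34 mm above the table: front face at dock x = -10 mm, top 60 mm above the table. Wholly on the track while its centre is at dock x below 33 mm.
- key_top (a point): Centre of the top of the long black key, 66 mm (dock x) by 34 mm (dock y), at dock x = 27, y = -68 mm; 40 mm above the table when up, 31 mm when fully down; moves with the key. The wooden block around it is 26 mm high.
- key (a joint): How far the key is pressed straight down, m: 0 up, 0.009 fully down. Takes about 5 to 10 N; springs back when let go. It carries the catch that holds the tin, see point catch.
- pusher_face (a point): Centre of the front of the steel spring pusher plate behind the tin, 30 mm above the table, at dock x = -55 mm at the start. Once the catch is down it drives the tin along +x at about 30 to 70 mm/s, and keeps pushing with 2 to 4 N on whatever stops the tin. Unstopped it travels 100 mm and drives the tin over the open end of the track.
- catch (a point): Top of the small steel catch in front of the tin, on the centre line, dock x -10 to -4 mm, 14 mm wide, top 16 mm above the table. It moves with the key: pressed 8 mm or more it is below the track floor and frees the tin; when the key is let go it rises again, under the tin if that is above it.
- track_end (a point): Centre of the open end of the track, on its floor (dock x = 55 mm, 8 mm above the table).
- jug: Small white ceramic milk jug, 74 mm across, 78 mm high, with a side handle, standing beyond the open end of the track. Origin at the centre of its underside. Leave alone.
- cups: Stack of four nested white plastic cups, 76 mm across, 115 mm high, behind the rear block. Origin at the centre of the underside. Leave alone.
- bowl: Round steel sugar bowl with a lid, 90 mm across, 88 mm high, on the key's side of the dock. Origin at the centre of its underside. Leave alone.
- mug: White ceramic mug, 80 mm across, 90 mm high, on the side of the dock away from the key. Origin at the centre of its underside. Leave alone.
- spoon: Steel spoon, 140 mm long, lying on the table on the side of the dock away from the key. Leave alone.
- flask: Tall chrome flask with a black press-dispenser top, 128 mm across, 307 mm high, at the robot's left side of the table. Origin at the centre of its underside. Leave alone.
Not all that is in view belongs to the job. Leave any blue look-alike of the dock alone. Leave any brown look-alike of the part that bears tin_center alone.

How it is judged:
By the outcome, as a careful person would: the job done as asked, in the order asked, and still so for the second after the job is handed in, while the arm keeps its last pose, push and grip.
It also fails if it takes over 29 s, if anything falls off the work surface, if the arm or the gripper's body presses on something with over 40 N, if the wrist force passes 120 N, or if a joint passes its speed limit or range.

## Robot

A 6-joint arm with a two-finger parallel gripper is mounted at the origin on the work surface. World frame = base frame: x ahead of the robot, y to its left, z up, the work surface at z = 0. Lengths are in m, angles in rad, forces in N, time in s.
With the tool pointing down it reaches from about 0.35 to 0.85 m from the base axis. Payload 8.1 kg.
Tool frame: the origin (TCP) lies on the centre line of the jaws, within the pads' length; the fingertips stand robot.tips_ahead ahead of it and the grasp point (between the pads) lies 8 mm behind it (robot.tips_ahead is the distance from the TCP to the fingertips, in m); z points along the fingers, y is the direction in which the jaws open and shut (so a half turn about z gives the same grasp; the last joint's range is limited). The gripper opens to 93 mm and grips with 3 to 60 N. Pads are 15 mm wide; open, the fingers measure 128 mm over their backs; the gripper's body (75 mm by 188 mm) begins 65 mm behind the grasp point.
Start: joints at [1.218, 0.13, 1.488, -0, 1.523, -0.085], TCP at [0.159, 0.579, 0.194] pointing down, gripper open.
Joint ranges: [-2.96, 2.96], [-0.89, 2.26], [0.02, 2.5], [-1.34, 4.48], [0, 2.73], [-2.66, 2.66]. Speed limits (rad/s): [2.39, 2.39, 2.79, 3.14, 3.14, 3.14].

## Interface

Orientations are given as a rotation vector (axis times angle).
In Python, from plant import monitor, eyes, job, robot gives the robot as it stands.
- The arm moves only by the tool servo_tool, never from a script. Its argument "plan" is a list that holds one entry, the list of rows, each a list of 7 numbers: the closure, from -1 (fully open) to 1 (shut), so that 0 is half open, then the shift along the world's x, y, z in mm, then the turn, a rotation vector about the world's x, y, z in rad. In form: [[[hand, dx, dy, dz, ax, ay, az], ...]]. A call has 1 to 12 rows; each row shifts and turns the commanded pose from where the row before left it; what a row does not reach is not made up. A row lasts 1/10 s, in which the tool goes at most 50 mm and 8.59 degrees, less where a joint would pass 70% of its speed; a pose out of reach is approached as far as the arm can. A call with a gripper value outside its range is refused whole. The fingers move at their own pace and stop on an object; "force" is the grip in N (left out, the last holds). Time passes only in rows, so rows that do not move let the fingers close. It gives the time, the measured TCP pose, the force and the opening at its end, in the units of the state.
- monitor.read_state(): the state, without advancing time (a new reading comes with each control period).
- eyes.read_camera(name): name is "side" or "top" or "wrist"; returns the picture (420x560x3 uint8, red, green, blue); there is no depth.
- eyes.camera_info(name): a dict with "mtx" (3x3 intrinsics, pixels), "D" ([k1, k2, p1, p2, k3] as OpenCV has them; the pictures are not rectified), "R" (3x3) and "t" (3): a world point X has camera coordinates R X + t. Camera axes: x right, y down, z forward; pixel columns grow to the right and rows downward; lengths in m; the calibration is good to about 2 mm. A picture is of the moment at which its call begins: read the wrist's pose just before it. camera_info takes no time and is no camera call; for the wrist camera it gives the pose at the moment of the call.
- job.close_job(): hands the job in, once; it reports no verdict.
The state is a dict: "t": time; "q": joint angles; "dq": joint speeds; "joint_torque": joint torques, N m; "tool_pos": TCP position; "orientation": TCP orientation; "force": force on the tool from outside, world axes, zero at the start; "wrist_torque": the same for the moment, N m; "opening": finger opening in m.
Only numpy, scipy, OpenCV 4.12 (cv2) and the standard library are available. Lean on these libraries where they do the work, as an engineer would, in place of code of your own. Each camera call takes 0.05 s, during which the arm holds its last target. There are 200 camera calls.

## Working session

There is one attempt and no reset: what is moved stays moved. The work goes in short steps, Python scripts to look and compute and a tool call to move; the robot and the scene stay as the last step left them, time stands still between calls to the robot, and variables do not carry over. Pictures are saved under pics/ and viewed, about 8 in all and at most 12, crops included, and the job is handed in when it is done.

Besides the shell and the picture viewer there is one more tool, called after "Emit:" as name(argument=value, ...), one argument or row to a line, values as JSON. servo_tool: Moves the arm, as the interface text tells. Its arguments: {"type":"object","properties":{"plan":{"type":"array"},"force":{"type":"number"}},"required":["plan"]}

```bash
ls; mkdir -p pics
cat > h.py <<'E'
import numpy as np, cv2
from plant import monitor, eyes, job, robot
def ray(info,uv):
    p=cv2.undistortPoints(np.array([[uv]],float),np.array(info["mtx"]),np.array(info["D"]))[0,0]
    R=np.array(info["R"]);t=np.array(info["t"])
    return -R.T@t, R.T@np.array([p[0],p[1],1])
def onz(info,uv,z):
    o,d=ray(info,uv); return o+d*(z-o[2])/d[2]
def proj(info,X):
    R=np.array(info["R"]);r,_=cv2.Rodrigues(R)
    return cv2.projectPoints(np.array(X,float).reshape(-1,3),r,np.array(info["t"],float),np.array(info["mtx"]),np.array(info["D"]))[0].reshape(-1,2)
def snap(n,f):
    im=eyes.read_camera(n)[:,:,::-1].copy(); cv2.imwrite(f,im); return im
E
python3 - <<'E'
from h import *
print(monitor.read_state(), robot.tips_ahead,[a for a in dir(robot) if a[0]!='_'])
snap("top","pics/top0.png");snap("side","pics/side0.png")
for n in("top","side"):
  i=eyes.camera_info(n);R=np.array(i["R"]);print(n,-R.T@np.array(i["t"]),R[2])
E
```

```text
pics
{'t': 0.0, 'q': array([ 1.21756177e+00,  1.31176258e-01,  1.48929703e+00, -5.45615690e-05,
        1.52302863e+00, -8.54336524e-02]), 'dq': array([-1.03816150e-04,  1.72897294e-05,  1.35566856e-03, -1.73987347e-03,
        1.28957609e-03, -9.09167544e-05]), 'joint_torque': array([-2.55629842e-03, -5.59853840e+01, -4.91750944e+01,  7.64688570e-02,
        3.59758164e-02, -1.87964097e-04]), 'tool_pos': array([0.15856284, 0.57800259, 0.19246876]), 'orientation': array([-4.19352105e-01, -3.11311159e+00,  2.94549092e-03]), 'force': array([ 0.1273831 ,  0.49291817, -0.36398667]), 'wrist_torque': array([-0.00602025,  0.00844509,  0.00070782]), 'opening': 0.09339358001601392} 0.011 ['IKError', 'tips_ahead']
top [0.49808949 0.1412559  1.08276731] [ 0.05345506 -0.01311751 -0.99848409]
side [0.35432268 0.69155741 0.65728013] [ 0.27289599 -0.66242849 -0.69765054]
```

View pics/top0.png

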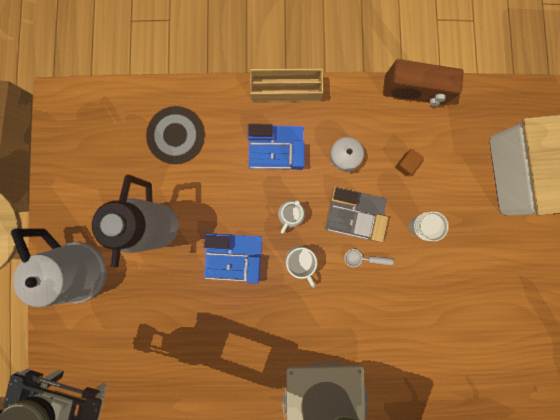

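View pics/side0.png

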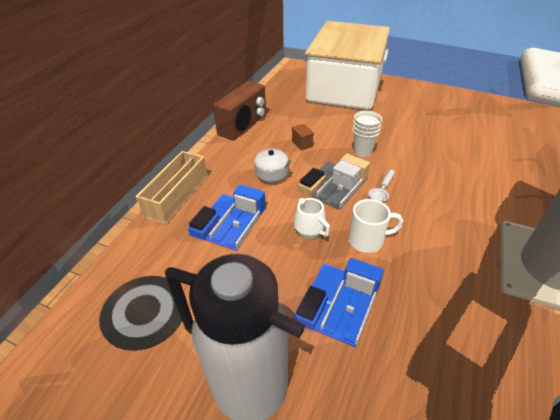

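The top view shows these candidates:
- **Dock:** the grey dock with wooden block at (357,215) is the one wanted. The blue look-alikes are at (276,147) and (233,258).
- **Tin:** the steel tin at (365,223) is the one wanted. The brown look-alike is at (409,162).
- **Key:** the black key at (346,196).
- **Crockery:** jug (291,214), cups (430,226), bowl (347,153), mug (301,263).

I'll check this choice in one close crop.

Run:
```python
from h import *
im=cv2.imread("pics/top0.png");i=eyes.camera_info("top")
c=cv2.resize(im[130:280,270:460],None,fx=4,fy=4,interpolation=cv2.INTER_CUBIC);cv2.imwrite("pics/c0.png",c)
for n,uv,z in[("key",(346,196),.04),("tin",(365,222),.06),("block",(381,228),.055),("jug",(291,214),.078),("bowl",(347,153),.08),("mug",(301,263),.09),("spoon",(354,258),0)]:print(n,onz(i,uv,z).round(4))
```

```text
key [ 0.5838 -0.0612  0.04  ]
tin [ 0.5112 -0.1074  0.06  ]
block [ 0.4944 -0.1521  0.055 ]
jug [0.5346 0.0932 0.078 ]
bowl [ 0.6957 -0.0589  0.08  ]
mug [0.4066 0.0696 0.09  ]
spoon [ 0.41   -0.0881  0.    ]
```

View pics/c0.png

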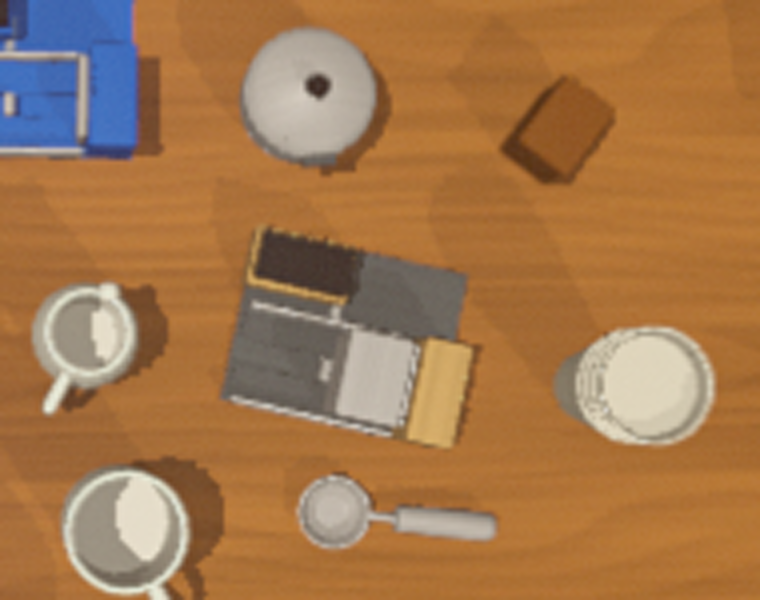

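The crop confirms the choice. In crop pixels the key is at (305,268), the tin top at (377,378), the wooden block at (440,390) and the catch at (327,370). The track opens to the left, towards the jug. Next I'll fit the dock pose from the corners.

```bash
cat > fit.py <<'E'
from h import *
from scipy.optimize import least_squares
i=eyes.camera_info("top")
P=[((222,398),(60,36,6)),((250,230),(60,-90,15)),((466,272),(-95,-90,6)),((475,345),(-95,-36,55)),((455,445),(-95,36,55)),
((262,231),(60,-85,40)),((363,250),(-6,-85,40)),((255,283),(60,-51,40)),((350,328),(-10,-30,60)),((335,413),(-10,30,60)),((420,340),(-54,-30,60)),((405,428),(-54,30,60))]
D=np.array([p[1] for p in P])/1e3
W=np.array([onz(i,(p[0][0]/4+270-.4,p[0][1]/4+130-.4),d[2])[:2] for p,d in zip(P,D)])
def tf(v,d):
    c,s=np.cos(v[2]),np.sin(v[2]);return np.c_[v[0]+c*d[:,0]-s*d[:,1],v[1]+s*d[:,0]+c*d[:,1]]
r=least_squares(lambda v:(tf(v,D)-W).ravel(),[.52,-.08,1.4],loss="soft_l1",f_scale=.003)
print(r.x,np.degrees(r.x[2]));print(((tf(r.x,D)-W)*1e3).round(1).tolist())
t=tf(r.x,np.array([[.027,-.034],[.027,-.068],[.027,0]]));print(t)
R,_=cv2.Rodrigues(monitor.read_state()["orientation"]);print(R.round(3),"tool y yaw",np.degrees(np.arctan2(R[1,1],R[0,1])),"wanted",np.degrees(r.x[2])-90)
E
python3 fit.py
```

```text
[ 0.51244346 -0.07278708  1.3645548 ] 78.18323102432295
[[-3.8, -0.4], [1.3, -5.4], [0.3, -1.1], [1.1, 0.0], [-1.7, -0.7], [-0.1, 0.0], [0.2, 5.3], [2.5, 1.4], [0.2, -2.2], [-1.4, -1.4], [-0.1, 2.3], [0.4, 2.9]]
[[ 0.55125205 -0.05332188]
 [ 0.5845315  -0.06028449]
 [ 0.51797259 -0.04635927]]
[[-0.964  0.265 -0.001]
 [ 0.265  0.964 -0.002]
 [ 0.    -0.002 -1.   ]] tool y yaw 74.6591111298617 wanted -11.81676897567705
```

Run:
```python
from h import *
i=eyes.camera_info("top")
for n,uv,z in[("flask",(112,225),.3),("flaskbase",(152,228),.0),("pot",(38,283),.25),("potbase",(80,272),0.0),("gripper",(30,400),.35)]:print(n,onz(i,uv,z).round(3))
```

```text
flask [0.508 0.474 0.3  ]
flaskbase [0.502 0.486 0.   ]
pot [0.382 0.661 0.25 ]
potbase [0.379 0.693 0.   ]
gripper [0.169 0.617 0.35 ]
```

Emit:
servo_tool(
  plan=[
    [[-1,-8,-36,0,0,0,0],[-1,-8,-36,0,0,0,0],[-1,-8,-36,0,0,0,0],[-1,-8,-36,0,0,0,0],[-1,-8,-36,0,0,0,0],[0,37,-34,0,0,0,-0.12],[0,37,-34,0,0,0,-0.12],[0,37,-34,0,0,0,-0.12],[0,37,-34,0,0,0,-0.12],[0,37,-34,0,0,0,-0.12],[0,37,-34,0,0,0,-0.12],[0,37,-34,0,0,0,-0.12]],
  ],
)

```text
t: 1.3
tool_pos: [0.3775, 0.16, 0.1935]
orientation: [1.659, 2.667, 0.001]
force: [0.9, -0.0, 0.0]
opening: 0.047
```

Emit:
servo_tool(
  plan=[
    [[0,7,-35,0,0,0,-0.11],[0,7,-35,0,0,0,-0.11],[0,7,-35,0,0,0,-0.11],[0,7,-35,0,0,0,-0.11],[0,7,-35,0,0,0,-0.11],[0,7,-35,0,0,0,-0.11],[0,33,0,0,0,0,0],[0,33,0,0,0,0,0],[0,33,0,0,0,0,0],[0,33,0,0,0,0,0],[0,0,0,0,0,0,0],[0,0,0,0,0,0,0]],
  ],
)

```text
t: 2.5
tool_pos: [0.55, -0.0481, 0.1923]
orientation: [-2.427, -1.991, 0.003]
force: [-0.2, -0.7, 0.3]
opening: 0.0466
```

```bash
python3 fit.py|tail -4
python3 - <<'E'
from h import *
print(monitor.read_state())
a=snap("wrist","pics/w1.png");i=eyes.camera_info("wrist");R=np.array(i["R"]);print(-R.T@np.array(i["t"]),R[2])
np.savez("w1.npz",**i)
E
```

```text
[ 0.51797259 -0.04635927]]
[[ 0.195  0.981 -0.003]
 [ 0.981 -0.195  0.   ]
 [-0.    -0.003 -1.   ]] tool y yaw -11.273099728430653 wanted -11.81676897567705
{'t': 2.5, 'q': array([-1.79998844e-01,  4.40547644e-03,  1.62209684e+00, -7.22251560e-05,
        1.51773097e+00,  1.67576358e-02]), 'dq': array([-1.08342349e-03, -4.80780068e-02,  2.81052765e-02, -3.35222516e-05,
        3.82411684e-03, -1.14708533e-03]), 'joint_torque': array([ 2.40611314e-02, -4.78986776e+01, -4.98696685e+01,  1.07775866e-01,
       -1.96326412e-01,  3.47238290e-02]), 'tool_pos': array([ 0.54995537, -0.0480632 ,  0.19232462]), 'orientation': array([-2.42736415, -1.99126784,  0.00276875]), 'force': array([-0.24188063, -0.67485164,  0.33100879]), 'wrist_torque': array([-0.03466713,  0.07357419, -0.04354252]), 'opening': 0.04662975843203118}
[0.56150295 0.01827227 0.38345768] [-0.04941509 -0.23797997 -0.97001221]
```

View pics/w1.png

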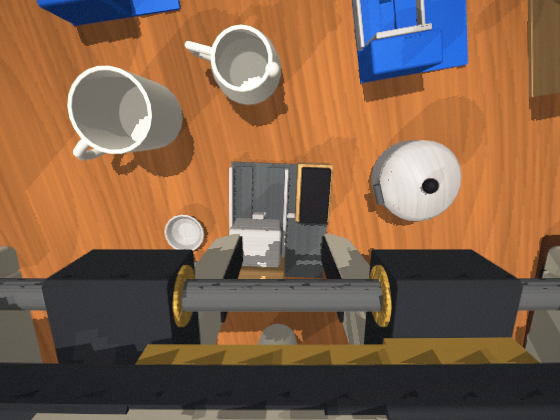

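The wrist view shows the key at (314,194), the front corners of the tin top near (233,221) and (281,221), and the track's open end at (262,165). Nothing lies under either finger.

Run:
```python
from h import *
i=dict(np.load("w1.npz"));im=cv2.imread("pics/w1.png")
m=(im.max(2)<55).astype(np.uint8);m[:150]=0;m[235:]=0;m[:,:290]=0;m[:,340:]=0
n,l,s,c=cv2.connectedComponentsWithStats(m);k=1+s[1:,4].argmax();print(s[k],c[k])
print("key",onz(i,c[k],.04))
ct=max(cv2.findContours((l==k).astype(np.uint8),0,1)[0],key=cv2.contourArea)
W=np.array([onz(i,p[0].astype(float),.04)[:2]*1e3 for p in ct],np.float32)
r=cv2.minAreaRect(W);print(r);b=cv2.boxPoints(r);print(b)
# rails tops z20: expected proj of dock pts with fit
v=[.51244,-.07279,1.36455];c_,s_=np.cos(v[2]),np.sin(v[2])
for d in [(27,-68,40),(-10,-30,60),(-10,30,60),(55,0,8),(60,-85,40),(60,-51,40),(-6,-51,40),(-6,-85,40)]:
  x,y,z=np.array(d)/1e3;print(d,proj(i,[v[0]+c_*x-s_*y,v[1]+s_*x+c_*y,z]).round(1))
```

```text
[ 299  168   32   58 1572] [314.45419847 195.55788804]
key [ 0.58404733 -0.06046419  0.04      ]
((583.7597045898438, -62.42164993286133), (68.7948989868164, 32.988033294677734), 76.43794250488281)
[[559.6594   -91.99216 ]
 [591.72766  -99.7278  ]
 [607.86     -32.851143]
 [575.79175  -25.115501]]
(27, -68, 40) [[314.8 195.3]]
(-10, -30, 60) [[282.  230.7]]
(-10, 30, 60) [[229.  230.2]]
(55, 0, 8) [[258.4 167.6]]
(60, -85, 40) [[330.7 167.2]]
(60, -51, 40) [[301.  166.9]]
(-6, -51, 40) [[299.6 222.3]]
(-6, -85, 40) [[328.1 222.5]]
```

Emit:
servo_tool(
  plan=[
    [[0,1,-5,-20,0,0,-0.01],[0,0,0,-25,0,0,0],[0,0,0,-25,0,0,0],[0,0,0,-25,0,0,0],[0,0,0,-20,0,0,0],[0,0,0,-10,0,0,0],[0,0,0,-6,0,0,0],[0,0,0,0,0,0,0],[0,0,0,0,0,0,0]],
  ],
)

```text
t: 3.45
tool_pos: [0.5522, -0.0533, 0.0639]
orientation: [2.438, 1.979, 0.002]
force: [0.3, -0.8, 0.7]
opening: 0.0467
```

Run:
```python
from h import *
print(monitor.read_state())
a=snap("side","pics/s2.png");w=snap("wrist","pics/w2.png")
c=cv2.resize(a[130:230,270:420],None,fx=4,fy=4);cv2.imwrite("pics/s2c.png",c)
```

```text
{'t': 3.45, 'q': array([-1.88740027e-01,  1.07375580e-01,  1.75611155e+00,  3.88505550e-05,
        1.27620360e+00,  1.82437401e-02]), 'dq': array([ 1.50325758e-03,  1.43351637e-04, -9.58878257e-03, -1.66026453e-03,
        6.20548635e-04, -3.35630546e-05]), 'joint_torque': array([-4.21225603e-03, -5.06870162e+01, -4.49713969e+01,  7.21879047e-02,
        2.18364573e-02, -1.37243012e-03]), 'tool_pos': array([ 0.55221181, -0.05333904,  0.06386549]), 'orientation': array([2.43794664e+00, 1.97914892e+00, 1.96874488e-03]), 'force': array([ 0.27248961, -0.75350815,  0.6616282 ]), 'wrist_torque': array([-0.0652469 ,  0.08137982, -0.02266526]), 'opening': 0.0466511726505689}
```

View pics/s2c.png

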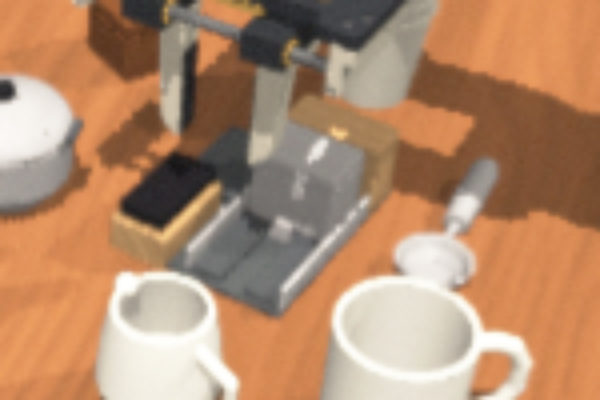

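The side view doesn't match my expectation: the fingertips show at crop (178,130) and (262,163), well up and back from the key at (170,190). I'll check by projection before going lower.

Run:
```python
from h import *
i=eyes.camera_info("side");s=monitor.read_state();R,_=cv2.Rodrigues(s["orientation"]);p=s["tool_pos"]
crop=lambda X:((proj(i,X)-[270,130])*4).round(0).tolist()
for z in(.011,-.03,-.07): print(z,crop([p+R@[0,y,z] for y in(-.0321,.0321)]))
v=[.51244,-.07279,1.36455];c_,s_=np.cos(v[2]),np.sin(v[2])
for d in [(27,-68,40),(-10,-30,60),(-10,30,60),(55,0,8),(60,-85,40),(60,-51,40)]:
  x,y,z=np.array(d)/1e3;print(d,crop([v[0]+c_*x-s_*y,v[1]+s_*x+c_*y,z]))
# measured tips -> rays; at several heights
for uv in((178,130),(262,163)):
  u=(uv[0]/4+270-.4,uv[1]/4+130-.4)
  for z in(.053,.08,.1,.12):print(uv,z,onz(i,u,z).round(3))
```

```text
0.011 [[258.0, 202.0], [169.0, 166.0]]
-0.03 [[264.0, 149.0], [172.0, 114.0]]
-0.07 [[270.0, 94.0], [175.0, 59.0]]
(27, -68, 40) [[167.0, 182.0]]
(-10, -30, 60) [[250.0, 148.0]]
(-10, 30, 60) [[334.0, 180.0]]
(55, 0, 8) [[235.0, 282.0]]
(60, -85, 40) [[118.0, 200.0]]
(60, -51, 40) [[164.0, 218.0]]
(178, 130) 0.053 [ 0.593 -0.1    0.053]
(178, 130) 0.08 [ 0.582 -0.065  0.08 ]
(178, 130) 0.1 [ 0.574 -0.039  0.1  ]
(178, 130) 0.12 [ 0.566 -0.012  0.12 ]
(262, 163) 0.053 [ 0.531 -0.087  0.053]
(262, 163) 0.08 [ 0.523 -0.052  0.08 ]
(262, 163) 0.1 [ 0.517 -0.026  0.1  ]
(262, 163) 0.12 [ 0.512 -0.     0.12 ]
```

View pics/w2.png

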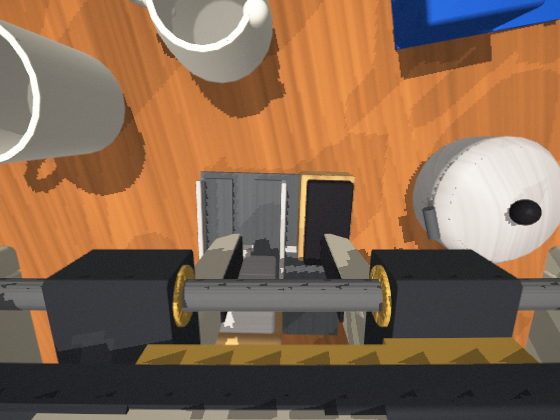

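Run:
```python
from h import *
i=eyes.camera_info("wrist");s=monitor.read_state();R,_=cv2.Rodrigues(s["orientation"]);p=s["tool_pos"]
for z in(.011,-.017,-.04,-.07): print(z,proj(i,[p+R@[x,y,z] for y in(-.0321,.0321,-.0234,.0234) for x in (-.0075,.0075)]).round(0).tolist())
print(R.T@(-np.array(i["R"]).T@np.array(i["t"])-p))
t=snap("top","pics/t2.png");w=cv2.imread("pics/w2.png")
a=cv2.resize(w[210:310,180:380],None,fx=4,fy=4,interpolation=cv2.INTER_CUBIC);b=cv2.imread("pics/s2.png")[100:200,290:370]
cv2.imwrite("pics/m2.png",a)
```

```text
0.011 [[239.0, 240.0], [238.0, 220.0], [329.0, 240.0], [330.0, 220.0], [251.0, 240.0], [251.0, 220.0], [317.0, 240.0], [318.0, 220.0]]
-0.017 [[233.0, 256.0], [232.0, 233.0], [336.0, 256.0], [337.0, 233.0], [247.0, 256.0], [246.0, 233.0], [322.0, 256.0], [323.0, 233.0]]
-0.04 [[226.0, 272.0], [225.0, 247.0], [344.0, 272.0], [345.0, 247.0], [242.0, 272.0], [241.0, 247.0], [328.0, 272.0], [329.0, 247.0]]
-0.07 [[214.0, 303.0], [213.0, 272.0], [357.0, 303.0], [359.0, 272.0], [234.0, 303.0], [232.0, 272.0], [338.0, 303.0], [339.0, 272.0]]
[ 0.06734951 -0.0017173  -0.1905626 ]
```

View pics/m2.png

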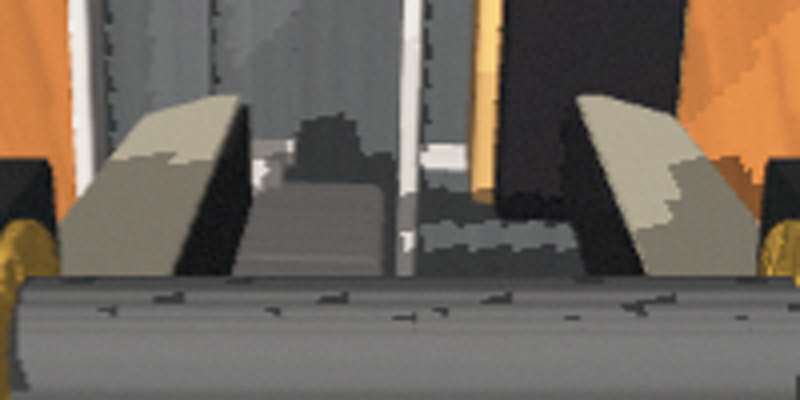

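Both views put the fingertips about 28 mm higher than `tips_ahead` implies, at about z 0.08 rather than 0.053, while the key and tin project correctly. So I'll go down in small steps and trust the force reading.

Emit:
servo_tool(
  plan=[
    [[0,0,0,-4,0,0,0],[0,0,0,-4,0,0,0],[0,0,0,-3,0,0,0],[0,0,0,-3,0,0,0],[0,0,0,-2,0,0,0],[0,0,0,0,0,0,0]],
  ],
)

```text
t: 4.2
tool_pos: [0.5511, -0.0531, 0.046]
orientation: [-2.439, -1.98, 0.001]
force: [-0.4, 0.6, -0.7]
opening: 0.0468
```

Run:
```python
from h import *
s=monitor.read_state();print(s["tool_pos"],s["force"])
a=snap("side","pics/s3.png")
c=cv2.resize(a[120:220,280:380],None,fx=6,fy=6,interpolation=cv2.INTER_CUBIC);cv2.imwrite("pics/s3c.png",c)
```

```text
[ 0.55107749 -0.05310325  0.04597564] [-0.42370032  0.60243628 -0.65266425]
```

View pics/s3c.png

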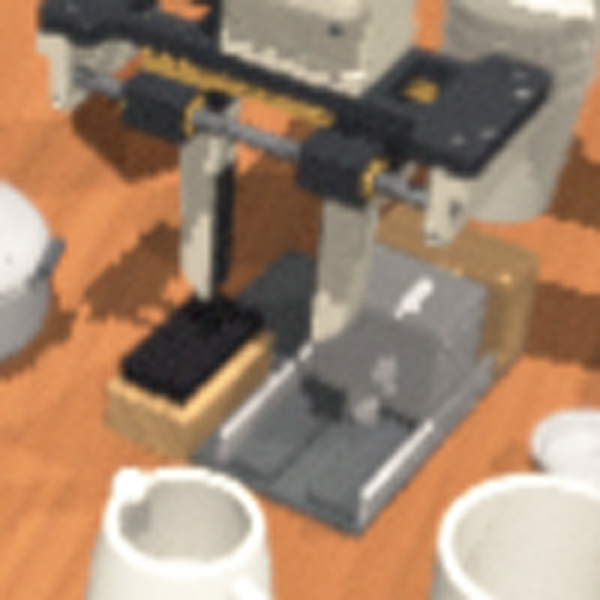

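Run:
```python
from h import *
w=eyes.camera_info("wrist");sd=eyes.camera_info("side");s=monitor.read_state();R,_=cv2.Rodrigues(s["orientation"]);p=s["tool_pos"]
v=[.51244,-.07279];c,sn=np.cos(1.36455),np.sin(1.36455)
for n,uw,us in[("key",(324.5,234),(215,298)),("key_b",(324.5,234),(222,285)),("trk",(240,234),(322,342)),("trk_b",(240,234),(350,335))]:
  us=(us[0]/6+280-.4,us[1]/6+120-.4)
  o1,d1=ray(w,uw);o2,d2=ray(sd,us)
  A=np.c_[d1,-d2];k=np.linalg.lstsq(A,o2-o1,rcond=None)[0];a=o1+k[0]*d1;b=o2+k[1]*d2;m=(a+b)/2
  q=m[:2]-v;print(n,m.round(4),"gap",np.linalg.norm(a-b).round(4),"tool",(R.T@(m-p)).round(4),"dock",[round(c*q[0]+sn*q[1],4),round(-sn*q[0]+c*q[1],4)])
```

```text
key [ 0.5744 -0.0495  0.0704] gap 0.0031 tool [ 0.0083  0.0219 -0.0241] dock [np.float64(0.0355), np.float64(-0.0559)]
key_b [ 0.5724 -0.0465  0.0799] gap 0.0059 tool [ 0.0109  0.0193 -0.0336] dock [np.float64(0.0381), np.float64(-0.0533)]
trk [ 0.5253 -0.0407  0.0674] gap 0.0035 tool [ 0.0068 -0.0279 -0.0211] dock [np.float64(0.034), np.float64(-0.0061)]
trk_b [ 0.5202 -0.0435  0.0682] gap 0.0151 tool [ 0.003  -0.0324 -0.0219] dock [np.float64(0.0302), np.float64(-0.0016)]
```

Triangulated, the tips are about 22 mm behind the TCP, so they are now at z≈0.067 and over dock x≈27 as planned. I'll shift slightly away from the bowl and continue down.

Emit:
servo_tool(
  plan=[
    [[0,-3,0,-4,0,0,0],[0,0,0,-4,0,0,0],[0,0,0,-4,0,0,0],[0,0,0,-4,0,0,0],[0,0,0,-3,0,0,0],[0,0,0,0,0,0,0]],
  ],
)

```text
t: 4.85
tool_pos: [0.548, -0.0531, 0.0268]
orientation: [-2.438, -1.98, 0.001]
force: [0.1, 0.0, -0.0]
opening: 0.047
```

Emit:
servo_tool(
  plan=[
    [[0,0,0,-2,0,0,0],[0,0,0,-2,0,0,0],[0,0,0,0,0,0,0]],
  ],
)

```text
t: 5.15
tool_pos: [0.5483, -0.0532, 0.0233]
orientation: [-2.439, -1.98, 0.0]
force: [-0.9, -0.1, 0.7]
opening: 0.0466
```

Emit:
servo_tool(
  plan=[
    [[0,0,0,-2,0,0,0],[0,0,0,-2,0,0,0],[0,0,0,0,0,0,0]],
  ],
)

```text
t: 5.45
tool_pos: [0.5482, -0.0532, 0.0191]
orientation: [-2.439, -1.98, 0.001]
force: [-0.6, -0.6, -0.2]
opening: 0.0467
```

Emit:
servo_tool(
  plan=[
    [[0,0,0,-2,0,0,0],[0,0,0,-2,0,0,0],[0,0,0,0,0,0,0]],
  ],
)

```text
t: 5.75
tool_pos: [0.5484, -0.0532, 0.0153]
orientation: [-2.439, -1.98, 0.0]
force: [-1.0, -0.2, -0.1]
opening: 0.0468
```

Run:
```python
from h import *
s=monitor.read_state();print(s["tool_pos"],s["force"],s["wrist_torque"])
a=snap("side","pics/s4.png")
c=cv2.resize(a[120:220,280:380],None,fx=6,fy=6,interpolation=cv2.INTER_CUBIC);cv2.imwrite("pics/s4c.png",c)
```

```text
[ 0.54842051 -0.05316869  0.01532   ] [-0.9853687  -0.20696853 -0.12467317] [-0.04902127  0.10593584 -0.0089249 ]
```

View pics/s4c.png

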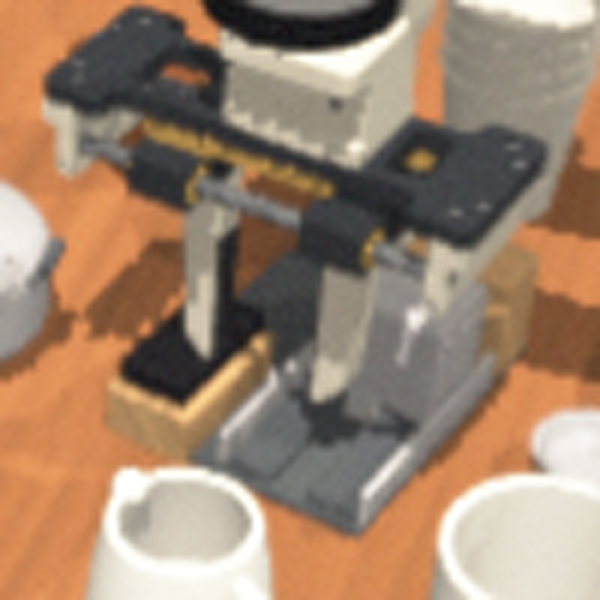

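The key finger's tip, at crop (208,357), is just above the middle of the key. The track finger, at (322,398), is ahead of the tin. I'll press slowly now.

Emit:
servo_tool(
  plan=[
    [[0,0,0,-2,0,0,0],[0,0,0,-2,0,0,0],[0,0,0,0,0,0,0]],
  ],
)

```text
t: 6.1
tool_pos: [0.5486, -0.0532, 0.0115]
orientation: [2.439, 1.98, 0.0]
force: [0.0, -0.7, 2.0]
opening: 0.0465
```

Emit:
servo_tool(
  plan=[
    [[0,0,0,-2,0,0,0],[0,0,0,-2,0,0,0],[0,0,0,0,0,0,0]],
  ],
)

```text
t: 6.4
tool_pos: [0.5486, -0.0532, 0.0073]
orientation: [2.439, 1.98, 0.0]
force: [0.6, -0.7, 1.4]
opening: 0.0466
```

Emit:
servo_tool(
  plan=[
    [[0,0,0,-2,0,0,0],[0,0,0,0,0,0,0]],
  ],
)

```text
t: 6.6
tool_pos: [0.5487, -0.0533, 0.0061]
orientation: [2.439, 1.98, 0.0]
force: [-3.2, 0.5, 7.3]
opening: 0.0463
```

Emit:
servo_tool(
  plan=[
    [[0,0,0,-2,0,0,0],[0,0,0,0,0,0,0]],
  ],
)

```text
t: 6.8
tool_pos: [0.549, -0.0533, 0.0056]
orientation: [2.439, 1.98, 0.001]
force: [-10.7, 3.8, 22.2]
opening: 0.0465
```

Emit:
servo_tool(
  plan=[
    [[0,0,0,-2,0,0,0],[0,0,0,0,0,0,0]],
  ],
)

```text
t: 7.0
tool_pos: [0.5493, -0.0532, 0.0052]
orientation: [2.438, 1.979, 0.001]
force: [-18.5, 3.7, 36.6]
opening: 0.0465
```

Emit:
servo_tool(
  plan=[
    [[0,0,0,-2,0,0,0],[0,0,0,0,0,0,0]],
  ],
)

```text
t: 7.2
tool_pos: [0.5497, -0.0533, 0.0049]
orientation: [2.438, 1.979, 0.001]
force: [-26.0, 4.4, 50.6]
opening: 0.0457
```

The contact is stiff with no spring travel, and there is a sideways force. I'll back off and look.

Emit:
servo_tool(
  plan=[
    [[0,0,0,6,0,0,0],[0,0,0,0,0,0,0]],
  ],
)

```text
t: 7.4
tool_pos: [0.5498, -0.053, 0.007]
orientation: [2.438, 1.979, 0.004]
force: [1.3, 1.5, 1.7]
opening: 0.0465
```

Run:
```python
from h import *
s=monitor.read_state();print(s["tool_pos"],s["force"],s["wrist_torque"])
a=snap("side","pics/s5.png");w=snap("wrist","pics/w5.png")
c=cv2.resize(a[120:220,250:380],None,fx=6,fy=6,interpolation=cv2.INTER_CUBIC);cv2.imwrite("pics/s5c.png",c)
```

```text
[ 0.54975188 -0.05295868  0.00697347] [1.2612709  1.52687285 1.72948605] [ 0.2062008  -0.4803253  -0.14083785]
```

View pics/s5c.png

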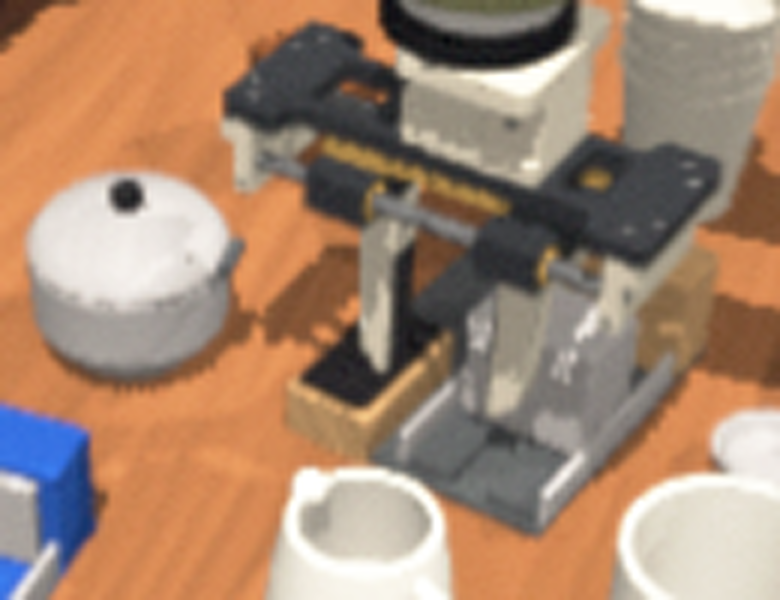

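The tin has popped out and sits against the track finger, at crop (500,400), so the hard contact was the key's end stop. The bowl and jug are untouched. I'll press moderately again to hold the key fully down.

Emit:
servo_tool(
  plan=[
    [[0,0,0,-1,0,0,0],[0,0,0,0,0,0,0],[0,0,0,0,0,0,0],[0,0,0,0,0,0,0]],
  ],
)

```text
t: 7.9
tool_pos: [0.5499, -0.053, 0.0058]
orientation: [2.438, 1.979, 0.003]
force: [-1.1, 3.8, 13.5]
opening: 0.0465
```

Run:
```python
from h import *
s=monitor.read_state();print(s["t"],s["tool_pos"],s["force"],s["wrist_torque"])
w=cv2.imread("pics/w5.png");a=snap("side","pics/s6.png");snap("side","pics/s7.png");w2=snap("wrist","pics/w6.png")
s=monitor.read_state();print(s["t"],s["tool_pos"],s["force"])
f=lambda im:cv2.resize(im,None,fx=4,fy=4,interpolation=cv2.INTER_CUBIC)
cv2.imwrite("pics/m6.png",np.hstack([f(a[140:215,295:385]),f(w2[165:240,195:290])]))
v=[.51244,-.07279];c_,s_=np.cos(1.36455),np.sin(1.36455);sd=eyes.camera_info("side")
for d in [(27,-68,40),(27,-68,31),(60,-85,31),(60,-51,31),(60,-51,40),(19.5,-30,60),(19.5,30,60),(19.5,30,8),(55,30,8)]:
  x,y,z=np.array(d)/1e3;print(d,((proj(sd,[v[0]+c_*x-s_*y,v[1]+s_*x+c_*y,z])-[295,140])*4).round(0).tolist())
```

```text
7.9 [ 0.54985154 -0.05303171  0.00582047] [-1.11174611  3.81461086 13.49230171] [ 0.48047268 -0.1411069  -0.08017987]
8.05 [ 0.5498629  -0.0529977   0.00580488] [-1.46181314  3.56072271 14.61091752]
(27, -68, 40) [[67.0, 142.0]]
(27, -68, 31) [[67.0, 153.0]]
(60, -85, 31) [[17.0, 171.0]]
(60, -51, 31) [[63.0, 189.0]]
(60, -51, 40) [[64.0, 178.0]]
(19.5, -30, 60) [[127.0, 131.0]]
(19.5, 30, 60) [[213.0, 165.0]]
(19.5, 30, 8) [[204.0, 228.0]]
(55, 30, 8) [[177.0, 260.0]]
```

View pics/m6.png

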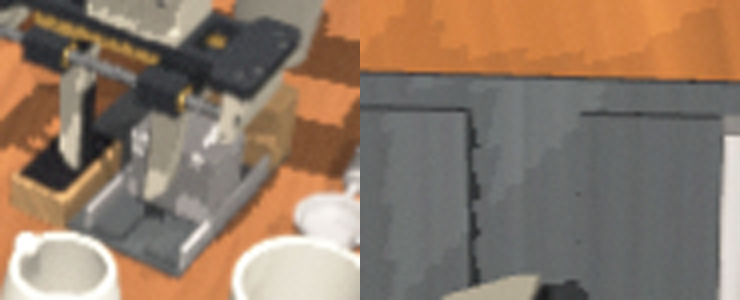

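The wrist reads about 3.6 N along dock +x (the pusher, via the tin) and about 14 N on the key at its stop. I'll add a small margin, confirm the tin is still, and hand in.

Emit:
servo_tool(
  plan=[
    [[0,0,0,-0.5,0,0,0],[0,0,0,0,0,0,0],[0,0,0,0,0,0,0],[0,0,0,0,0,0,0],[0,0,0,0,0,0,0]],
  ],
)

```text
t: 8.55
tool_pos: [0.5499, -0.053, 0.0057]
orientation: [2.438, 1.979, 0.003]
force: [-3.3, 3.9, 17.6]
opening: 0.0465
```

Run:
```python
from h import *
s=monitor.read_state();print(s["t"],s["tool_pos"],s["force"],s["opening"])
a=snap("side","pics/s8.png").astype(int);t=snap("top","pics/t8.png")
b=cv2.imread("pics/s7.png").astype(int);o=cv2.imread("pics/s4.png").astype(int)
r=np.s_[150:205,315:375]
print("still diff",np.abs(a-b)[r].mean(),"vs before pop",np.abs(a-o)[r].mean())
s0=cv2.imread("pics/side0.png").astype(int)
for n,q in dict(jug=np.s_[200:240,290:330],bowl=np.s_[148:182,252:290],mug=np.s_[200:250,348:405]).items():print(n,np.abs(a-s0)[q].mean())
```

```text
8.55 [ 0.54991215 -0.05304297  0.0057023 ] [-3.2737818   3.86720111 17.55105309] 0.046546133516678204
still diff 2.2126262626262627 vs before pop 16.623737373737374
jug 6.1725
bowl 6.000257997936017
mug 6.747953216374269
```

```bash
python3 -c "
from plant import job;print(job.close_job())"
```

```text
the job is handed in; nothing more can be done
None
```

I handed the job in at about 8.6 s of the 29 s. One finger was holding the dock's key against its lower stop. The tin had popped out and was standing against the other finger, with its centre at about dock x = −2 mm, well inside the 33 mm limit.

**Last checks:**
- **Key:** steady at about 17.5 N, and z barely gave under more load, so it is at the stop.
- **Tin:** about 3.9 N on the tool in world +y, close to dock +x, which fits the pusher's 2 to 4 N coming through the tin. The last two side pictures about 0.6 s apart were almost identical around it (mean difference 2.2, against 16.6 for before versus after the pop). Its position comes from the finger's known position, not from measuring the tin itself.
- **Crockery:** jug, bowl and mug looked unmoved in the side view. Their patches differed from the start picture by 6 to 7 grey levels, which I took to be the arm's shadow and light and did not check further. I did not compare the cups, spoon or flask.

**What disagreed:**
- **Fingertips:** both cameras put them about 20 mm behind the TCP, not 11 mm ahead as `robot.tips_ahead` says. I went by the images and the force reading.
- **Force while pressing:** I saw no clear 5 to 10 N spring force as the key went down, only the stop. I therefore overshot to about 50 N in z with 26 N sideways for a moment, then backed off. I believe only the fingertip on the key took that load, not the gripper's body, because the pictures show the body clear of everything.
- **Key during the back-off:** the force fell to about 1.7 N, so the key may have risen slightly before I pressed it fully down again.

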